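# Switch on the dust extractor at its pull-to-turn knob

### The job

Switch on the dust extractor at the control box with the red knob: pull the red knob straight up to unlock it, turn it clockwise (seen from above) from the white mark to the green mark, then push it back down fully home so that it locks there. Leave the knob on the blue box as it is.

Things in the scene. Friction and masses are not known exactly. Their poses are not given: they have to be found in the camera images.
- red_knob (a point): Point on the red knob's axis inside its grip bar, moving with it; z up, x along the bar to its white-lined end, y across. Upright flat-sided bar 46 long, 16 thick, 42 high; point 16 below bar top, 25 above the round skirt (radius 26) under it, 35 above the flat top of its grey box (120 x 120 x 47, screwed to the bench) when down. Gates: see red_turn. The same box with a blue knob is near.
- red_lift (a joint): Height of the red knob above fully pushed in, m: 0 = home (locked), 0.015 = fully pulled up (stop). Above about 0.010 its pointer nose clears the rail and it can be turned. The knob stays where it is left; moving it up or down takes about 3 N.
- red_turn (a joint): Red knob angle, rad, growing clockwise from above; stops at -0.14, 1.19. Its nose (under the bar's white-lined end, out to 44.5 mm from the axis) drops into gates in a brass rail (radius 38, 10 high) on the box top: 0 = middle of the gate at the white dot (off), 1.047 = at the green dot (on), each with about 8 deg play either way. Starts in the white gate. Turns easily once pulled up.
- blue_pointer (a point): Tip of the pointer nose of the blue knob, 44.5 mm from that knob's axis (its x axis points outward from the axis) and 4.5 mm above its box's top. The blue box and knob are of the same make and size as the red; they are to be left alone.

How it is judged (in metres and radians):
On the way, in this order (a step that is already met when the one before it is completed fails the run):
1. the red knob is pulled out, still at the white mark (value of joint red_lift above 0.01 m and value of joint red_turn below 0.35 rad), for 0.1 s.
2. the pulled-out red knob is turned to the green mark (value of joint red_lift above 0.005 m and value of joint red_turn above 0.83 rad), for 0.1 s.
At the end, for the whole second after the job is handed in: The red knob is pushed home (within 3 mm) with its pointer in the gate at the green mark (within 12 degrees), and released (value of joint red_lift below 0.003 m and value of joint red_turn between 0.83 and 1.26 rad); the robot touches nothing.
It fails at once if the blue knob is pulled or turned (its pointer moves more than 12 mm) (distance of blue_pointer from where it was at the start of the episode above 0.012 m).
It also fails if it takes over 32 s, if anything falls off the work surface, if the arm or the gripper's body presses on something with over 40 N, if the wrist force passes 120 N, or if a joint passes its speed limit or range.

### The arm

A 6-joint arm with a two-finger parallel gripper is mounted at the origin on a cart in front of the work surface, level with it; the furniture and walls round the work are solid. World frame = base frame: x ahead of the robot, y to its left, z up, the work surface at z = 0. Lengths are in mm, angles in degrees, forces in N, time in s.
With the tool pointing down it reaches from about 300 to 850 mm from the base axis. Payload 4.2 kg.
Tool frame: the origin (TCP) lies at the centre of the arm's flange, where the gripper is bolted on; the fingertips stand 191 mm ahead of it and the grasp point (between the pads) lies 172 mm ahead of it; y points along the fingers, x is the direction in which the jaws open and shut, and the axes are right-handed (so a half turn about y gives the same grasp; the last joint's range is limited). The gripper opens to 91 mm and grips with 3 to 60 N. Pads are 32 mm wide; open, the fingers measure 118 mm over their backs; the gripper's body (76 mm by 178 mm) begins 60 mm behind the grasp point.
Start: joints at [-74.828, 18.312, 89.639, -0, 72.044, -1.146], TCP at [161.553, -551.836, 404.776] pointing down, gripper open.
Joint ranges: [-177.97, 177.97], [-48.28, 115.42], [12.27, 149.76], [-77.06, 257.06], [2.81, 150.46], [-146.56, 146.56]. Speed limits (degrees/s): [147.25, 147.25, 180, 180, 180, 180].

### API

Orientations are given as [roll, pitch, yaw] about the fixed x, y, z axes, in that order (R = Rz(yaw) Ry(pitch) Rx(roll)).
In Python, from workcell import env gives the robot as it stands.
- The arm moves only by the tool carry_out, never from a script. Its argument "increments" is a list of rows, each a list of 3 entries, a list of its own where there are three numbers: the turn, a rotation vector about the tool's x, y, z in rad, then the shift along the tool's x, y, z in mm, then the closure, from 0 (fully open) to 1 (shut). In form: [[[wx, wy, wz], [dx, dy, dz], claw], ...]. A call has 1 to 10 rows; each row is the pose to reach, as a shift and turn from the pose commanded when the call began, along the tool's axes at that moment; what a row does not reach only later rows make up. A row lasts 1/12 s, in which the tool goes at most 41.7 mm and 7.16 degrees, less where a joint would pass 70% of its speed; a pose out of reach is approached as far as the arm can. A call with a gripper value outside its range is refused whole. The fingers move at their own pace and stop on an object; "force" is the grip in N (left out, the last holds). Time passes only in rows, so rows that repeat a pose let the fingers close. It gives the time, the measured TCP pose, the force and the opening at its end, in the units of the state.
- env.state(): the state, without advancing time (a new reading comes with each control period).
- env.grab_frame(name): name is "scene" or "top"; returns a dict with "frame" (384x512x3 uint8, blue, green, red), "z_map" (384x512 float32, mm along the optical axis (not along the pixel's ray), 0 where there is no reading), "camera_matrix" (3x3 intrinsics, pixels), "k1" (the pictures are not rectified: a ray, as slopes to the right and down, at radius r is drawn at 1 + k1 r^2 times it, then the intrinsics apply), "rvec" (rotation vector, rad) and "tvec" (3), from world to camera coordinates, as OpenCV has them. Camera axes: x right, y down, z forward; pixel columns grow to the right and rows downward; lengths in mm; the calibration is good to about 2 mm. A picture is of the moment at which its call begins.
- env.job_done(): hands the job in, once; it reports no verdict.
The state is a dict: "time_s": time; "qpos": joint angles; "qvel": joint speeds; "effort": joint torques, N m; "ee_pos": TCP position; "ee_rot": TCP orientation; "force": force on the tool from outside, world axes, zero at the start; "torque": the same for the moment, N m; "gripper_width": finger opening in mm.
Only numpy, scipy, OpenCV 4.12 (cv2) and the standard library are available. Lean on these libraries where they do the work, as an engineer would, in place of code of your own. Each camera call takes 0.05 s, during which the arm holds its last target. There are 200 camera calls.

## Working session

There is one attempt and no reset: what is moved stays moved. The work goes in short steps, Python scripts to look and compute and a tool call to move; the robot and the scene stay as the last step left them, time stands still between calls to the robot, and variables do not carry over. Pictures are saved under pics/ and viewed, about 8 in all and at most 12, crops included, and the job is handed in when it is done.

Besides the shell and the picture viewer there is one more tool, called as name(argument=value, ...) on one line, values as JSON. carry_out: Moves the arm, as the interface text tells. Its arguments: {"type":"object","properties":{"increments":{"type":"array","items":{"type":"array"}},"force":{"type":"number"}},"required":["increments"]}

```bash
mkdir -p pics; cat > h.py <<'E'
import numpy as np, cv2
from workcell import env
def grab(n):
    f=env.grab_frame(n); np.savez('/tmp/%s.npz'%n,**f); return f
def ray(f,uv):
    K=np.array(f['camera_matrix']);uv=np.atleast_2d(uv).astype(float)
    p=np.c_[(uv[:,0]-K[0,2])/K[0,0],(uv[:,1]-K[1,2])/K[1,1]]
    q=p.copy()
    for _ in range(20): q=p/(1+float(f['k1'])*(q**2).sum(1,keepdims=True))
    R=cv2.Rodrigues(np.array(f['rvec'],float))[0];t=np.array(f['tvec'],float).ravel()
    d=np.c_[q,np.ones(len(q))]
    return -R.T@t, d@R, d   # centre, world dirs(scaled z=1)
def plane(f,uv,z):
    c,d,_=ray(f,uv); return c+d*((z-c[2])/d[:,2])[:,None]
def depth(f,uv):
    c,d,_=ray(f,uv); uv=np.atleast_2d(uv).astype(int)
    return c+d*f['z_map'][uv[:,1],uv[:,0]][:,None]
E
python3 - <<'E'
from h import *
s=env.state();print(s)
ims=[]
for n in('scene','top'):
    f=grab(n);print(n,f['camera_matrix'],f['k1'],ray(f,[256,192])[0]);cv2.imwrite(f'pics/{n}0.png',f['frame'])
    hsv=cv2.cvtColor(f['frame'],cv2.COLOR_BGR2HSV);h,S,v=cv2.split(hsv)
    for nm,m in(('red',((h<8)|(h>172))&(S>120)&(v>60)),('blue',(h>100)&(h<130)&(S>120)&(v>50)),('green',(h>45)&(h<85)&(S>100)&(v>50))):
        k,l,st,c=cv2.connectedComponentsWithStats(m.astype('uint8'))
        for i in range(1,k):
            if st[i,4]>12:
                ys,xs=np.where(l==i);P=depth(f,np.c_[xs,ys]);print(nm,st[i],c[i].round(1),np.median(P,0).round(),P[:,2].max().round())
E
```

```text
{'time_s': 0.0, 'qpos': array([-7.48289174e+01,  1.83522057e+01,  8.97066684e+01, -1.29365826e-03,
        7.20426235e+01, -1.14594841e+00]), 'qvel': array([-0.01329399,  0.11763905,  0.05847548,  0.00024127, -0.08574597,
       -0.02752324]), 'effort': array([-7.03172591e-04, -4.12462091e+01, -2.31973618e+01,  7.27009191e-02,
        4.58882831e-02, -1.43389316e-04]), 'ee_pos': array([ 161.5021844 , -551.6835193 ,  403.91253588]), 'ee_rot': array([-89.99919981,   0.10150184, -73.6825683 ]), 'force': array([-0.11001682,  0.09420771, -0.32241778]), 'torque': array([0.0035597 , 0.04173773, 0.01392889]), 'gripper_width': 91.20368053885859}
scene [[383.04123076   0.         256.27735586]
 [  0.         383.04123076 191.06535608]
 [  0.           0.           1.        ]] -0.07600040453769671 [224.39849179 421.58177134 764.51961496]
red [295 169  30  25 467] [313.1 180.8] [532. -87.  69.] 765.0
blue [232 224  33  26 546] [251.7 236.3] [527. 123.  67.] 765.0
green [239 220   5   4  16] [241.  221.5] [584. 100.  47.] 49.0
top [[483.55059079   0.         254.04497557]
 [  0.         483.55059079 191.62718756]
 [  0.           0.           1.        ]] 0.07026457635959804 [ 472.52374332   28.0026954  1040.01647358]
red [304 203  30  29 526] [319.6 218.2] [536. -94.  58.] 1040.0
blue [200 206  29  28 518] [215.8 220.5] [533. 113.  58.] 1040.0
green [326 193   5   5  22] [328.1 194.9] [ 586. -115.   48.] 52.0
green [222 194   5   6  24] [224.  196.7] [584.  99.  47.] 50.0
```

View pics/scene0.png

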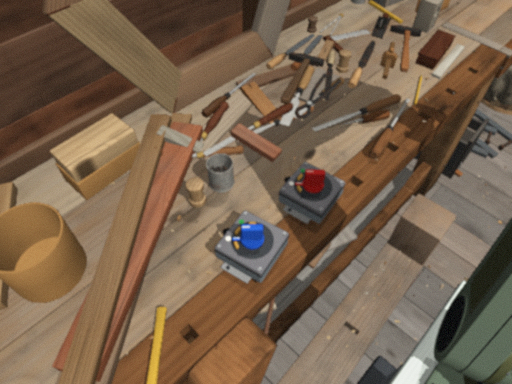

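View pics/top0.png

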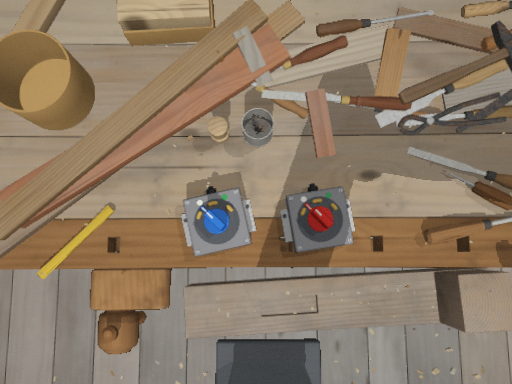

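```bash
python3 - <<'E'
from h import *
f=dict(np.load('/tmp/top.npz'));im=f['frame']
cv2.imwrite('pics/crop1.png',cv2.resize(im[180:260,275:365],None,fx=7,fy=7,interpolation=cv2.INTER_CUBIC))
hsv=cv2.cvtColor(im,cv2.COLOR_BGR2HSV);h,S,v=cv2.split(hsv)
m=((h<8)|(h>172))&(S>120)&(v>60);m[:, :300]=0;m[:,336:]=0;m[:200]=0;m[235:]=0
ys,xs=np.where(m);Z=depth(f,np.c_[xs,ys]);
for i in range(0,len(xs),14): print((xs[i],ys[i]),Z[i].round(),v[ys[i],xs[i]],end=' ')
t=(Z[:,2]>92)&(Z[:,2]<105);P=plane(f,np.c_[xs,ys][t],98);print(t.sum(),P.mean(0),cv2.minAreaRect(P[:,:2].astype('float32')))
t=(Z[:,2]<65);print('skirt',plane(f,np.c_[xs,ys],57)[:,:2].min(0),plane(f,np.c_[xs,ys],57)[:,:2].max(0))
print('green dot',plane(f,[[328.1,194.9]],47))
E
```

```text
(np.int64(305), np.int64(203)) [570. -67.  53.] 125 (np.int64(318), np.int64(206)) [563. -93.  56.] 113 (np.int64(320), np.int64(207)) [561. -97.  55.] 163 (np.int64(319), np.int64(208)) [555. -90. 101.] 153 (np.int64(314), np.int64(209)) [554. -81.  94.] 122 (np.int64(310), np.int64(210)) [555. -77.  53.] 117 (np.int64(327), np.int64(210)) [ 555. -111.   59.] 163 (np.int64(324), np.int64(211)) [ 553. -105.   55.] 164 (np.int64(316), np.int64(212)) [547. -84.  99.] 160 (np.int64(311), np.int64(213)) [548. -78.  63.] 91 (np.int64(328), np.int64(213)) [ 548. -113.   59.] 164 (np.int64(318), np.int64(214)) [544. -88.  94.] 157 (np.int64(311), np.int64(215)) [545. -79.  55.] 130 (np.int64(327), np.int64(215)) [ 544. -111.   57.] 148 (np.int64(316), np.int64(216)) [540. -85.  89.] 108 (np.int64(330), np.int64(216)) [ 542. -117.   60.] 166 (np.int64(319), np.int64(217)) [538. -90.  95.] 156 (np.int64(308), np.int64(218)) [539. -73.  55.] 130 (np.int64(322), np.int64(218)) [536. -95.  99.] 162 (np.int64(311), np.int64(219)) [536. -78.  60.] 143 (np.int64(325), np.int64(219)) [ 534. -101.   
[... 474 characters left out ...]
98.] 138 (np.int64(315), np.int64(225)) [524. -86.  57.] 141 (np.int64(329), np.int64(225)) [ 522. -108.  100.] 164 (np.int64(321), np.int64(226)) [522. -98.  56.] 139 (np.int64(315), np.int64(227)) [520. -86.  56.] 141 (np.int64(329), np.int64(227)) [ 518. -109.   96.] 140 (np.int64(325), np.int64(228)) [ 518. -106.   58.] 119 (np.int64(323), np.int64(229)) [ 516. -102.   58.] 141 (np.int64(324), np.int64(230)) [ 514. -105.   53.] 131 166 [536.7642254  -98.18063788  98.        ] ((538.015869140625, -96.81938934326172), (45.12705993652344, 15.639178276062012), 42.02978515625)
skirt [ 512.16830698 -122.79034075] [569.1834854 -64.8692004]
green dot [[ 586.70759051 -115.66512624   47.        ]]
```

View pics/crop1.png

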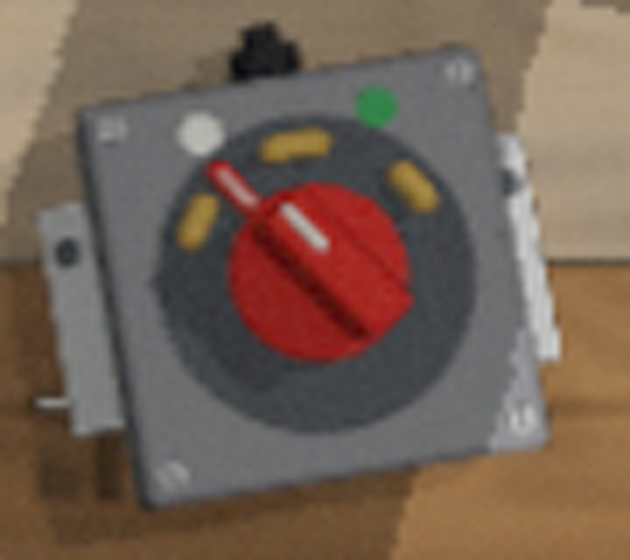

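Scene view: red box near (311,193), blue box near (251,247). Top view: red knob at about (320,218) and blue at (216,220). In the crop, the bar's white line points up-left toward the white dot, with the green dot up-right of it. Measured bar: 45 x 15.6 at 98 mm height, axis about (538, -97), yaw about 42°. The skirt edges give the same axis.

carry_out(increments=[[[0,-0.12,0],[-22,0,33],0],[[0,-0.24,0],[-44,0,66],0],[[0,-0.36,0],[-67,0,99],0],[[0,-0.449,0],[-89,0,132],0],[[0,-0.449,0],[-111,0,165],0],[[0,-0.449,0],[-134,0,198],0],[[0,-0.449,0],[-156,0,231],0],[[0,-0.449,0],[-178,0,264],0],[[0,-0.449,0],[-200,0,296],0],[[0,-0.449,0],[-223,0,329],0]], force=40)

```text
time_s: 0.93
ee_pos: [415.3, -243.7, 404.6]
ee_rot: [-90.0, 0.0, -48.0]
force: [0.8, -0.1, -0.8]
gripper_width: 91.1
```

```bash
python3 -c "
from h import *
s=env.state();print(s['time_s'],s['ee_pos'],s['ee_rot'],s['qpos'])
e=np.array([538,-97,0])-s['ee_pos'];y=np.radians(s['ee_rot'][2]);c,n=np.cos(y),np.sin(y)
print(c*e[0]+n*e[1],-n*e[0]+c*e[1])"
```

```text
0.9333 [ 415.34336169 -243.68208998  404.58233046] [-9.00177425e+01  9.22128686e-03 -4.79660435e+01] [-3.17642313e+01  9.88450740e+00  1.01251955e+02 -1.55068305e-02
  6.88773444e+01  1.62074007e+01]
-26.82053085182963 189.31705038682577
```

carry_out(increments=[[[0,0,0],[-5,0,34],0],[[0,0,0],[-10,0,68],0],[[0,0,0],[-15,0,102],0],[[0,0,0],[-20,10,136],0],[[0,0,0],[-24,30,165],0],[[0,0,0],[-27,55,189],0],[[0,0,0],[-27,80,189],0],[[0,0,0],[-27,90,189],0],[[0,0,0],[-27,90,189],0]])

```text
time_s: 1.68
ee_pos: [536.0, -98.5, 311.9]
ee_rot: [-90.3, 0.3, -47.9]
force: [-0.6, -0.6, 0.3]
gripper_width: 91.4
```

```bash
python3 - <<'E'
from h import *
s=env.state();print(s['time_s'],s['ee_pos'],s['ee_rot'],s['qpos'])
a=grab('scene')['frame'][100:250,230:400];b=grab('top')['frame'][140:290,235:405]
cv2.imwrite('pics/c2.png',np.hstack([cv2.resize(i,None,fx=2.3,fy=3*.77,interpolation=cv2.INTER_CUBIC) for i in(a,b)]))
E
```

```text
1.6833 [536.01347896 -98.46674693 311.86413134] [-90.25276193   0.31109293 -47.92454194] [-1.16132403e+01  2.01072521e+01  1.01382576e+02 -2.27239638e-02
  5.89105338e+01  3.63224175e+01]
```

View pics/c2.png

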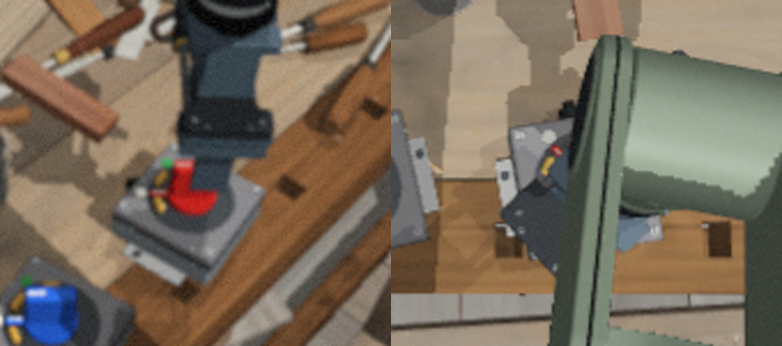

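The left half (scene crop) shows the gripper above the red knob at about (190,190), with one finger behind it. The top view is mostly hidden by the arm. I'll descend in line and then close.

carry_out(increments=[[[0,0,0],[0,15,0],0],[[0,0,0],[0,30,0],0],[[0,0,0],[0,45,0],0],[[0,0,0],[0,57,0],0],[[0,0,0],[0,60,0],0],[[0,0,0],[0,60,0],0],[[0,0,0],[0,60,0],0]])

```text
time_s: 2.37
ee_pos: [537.3, -99.3, 256.2]
ee_rot: [-89.9, -0.1, -48.0]
force: [0.8, -0.3, 0.1]
gripper_width: 91.2
```

carry_out(increments=[[[0,0,0],[0,0,0],0.7],[[0,0,0],[0,0,0],0.7],[[0,0,0],[0,0,0],0.8],[[0,0,0],[0,0,0],0.9],[[0,0,0],[0,0,0],1],[[0,0,0],[0,0,0],1],[[0,0,0],[0,0,0],1],[[0,0,0],[0,0,0],1],[[0,0,0],[0,0,0],1],[[0,0,0],[0,0,0],1]], force=40)

```text
time_s: 3.2
ee_pos: [536.9, -98.8, 254.7]
ee_rot: [-90.0, 0.0, -48.0]
force: [0.9, -0.6, -0.0]
gripper_width: 27.3
```

carry_out(increments=[[[0,0,0],[0,0,0],1],[[0,0,0],[0,0,0],1],[[0,0,0],[0,0,0],1],[[0,0,0],[0,0,0],1],[[0,0,0],[0,0,0],1],[[0,0,0],[0,0,0],1]])

```text
time_s: 3.7
ee_pos: [536.8, -98.5, 254.7]
ee_rot: [-90.0, 0.0, -48.0]
force: [-0.7, 1.9, 0.7]
gripper_width: 15.9
```

carry_out(increments=[[[0,0,0],[0,-3,0],1],[[0,0,0],[0,-6,0],1],[[0,0,0],[0,-9,0],1],[[0,0,0],[0,-12,0],1],[[0,0,0],[0,-14,0],1],[[0,0,0],[0,-14,0],1],[[0,0,0],[0,-14,0],1],[[0,0,0],[0,-14,0],1]])

```text
time_s: 4.37
ee_pos: [536.8, -98.6, 269.2]
ee_rot: [-90.0, 0.0, -48.0]
force: [-1.0, 4.7, 1.8]
gripper_width: 15.6
```

```bash
python3 - <<'E'
from h import *
s=env.state();print(s['time_s'],s['ee_pos'],s['force'],s['gripper_width'])
a=grab('scene')['frame'][140:230,260:370]
cv2.imwrite('pics/c3.png',cv2.resize(a,None,fx=5,fy=5,interpolation=cv2.INTER_CUBIC))
E
```

```text
4.3667 [536.79752291 -98.56361022 269.19371265] [-1.01263912  4.69686723  1.81483855] 15.64142791315289
```

View pics/c3.png

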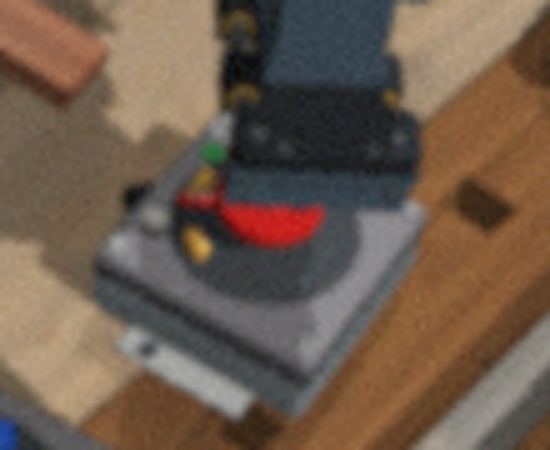

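The crop shows the gripper closed on the bar, the red skirt showing at (270,225) and the nose at (195,200). I'll check its height from depth.

```bash
python3 - <<'E'
from h import *
f=dict(np.load('/tmp/scene.npz'));h,S,v=cv2.split(cv2.cvtColor(f['frame'],cv2.COLOR_BGR2HSV))
m=((h<8)|(h>172))&(S>140)&(v>60);m[:170]=0;m[200:]=0;m[:,:290]=0;m[:,330:]=0
ys,xs=np.where(m);P=depth(f,np.c_[xs,ys]);print(len(xs),np.percentile(P[:,2],[5,25,50,75,95]).round(1))
E
```

```text
170 [ 63.9  67.4  69.9  71.3 157.3]
```

carry_out(increments=[[[0,0.109,0],[-0.2,0,0],1],[[0,0.218,0],[-0.5,0,0],1],[[0,0.327,0],[-0.7,0,0.1],1],[[0,0.436,0],[-1,0,0.2],1],[[0,0.545,0],[-1.3,0,0.3],1],[[0,0.654,0],[-1.6,0,0.4],1],[[0,0.763,0],[-1.8,0,0.5],1],[[0,0.872,0],[-2.1,0,0.7],1],[[0,0.981,0],[-2.3,0,0.9],1],[[0,1.09,0],[-2.5,0,1.1],1]])

```text
time_s: 5.25
ee_pos: [536.0, -95.4, 269.1]
ee_rot: [-90.0, 0.1, -110.8]
force: [-1.5, 7.3, 2.0]
gripper_width: 15.7
```

carry_out(increments=[[[0,0,0],[0,0,0],1],[[0,0,0],[0,0,0],1],[[0,0,0],[0,0,0],1]])

```text
time_s: 5.5
ee_pos: [536.0, -95.4, 269.0]
ee_rot: [-90.0, 0.1, -110.5]
force: [-0.6, 7.6, 1.4]
gripper_width: 15.8
```

```bash
python3 - <<'E'
from h import *
s=env.state();print(s['time_s'],s['ee_pos'],s['ee_rot'],s['force'],s['torque'],s['gripper_width'])
a=grab('scene')['frame'][140:230,260:370]
cv2.imwrite('pics/c4.png',cv2.resize(a,None,fx=5,fy=5,interpolation=cv2.INTER_CUBIC))
E
```

```text
5.5 [536.02421918 -95.43814062 269.04769523] [-9.00356178e+01  1.08127117e-01 -1.10461981e+02] [-0.57716661  7.59566962  1.40947019] [ 1.55611892  0.18328421 -0.02671373] 15.796582603460402
```

View pics/c4.png

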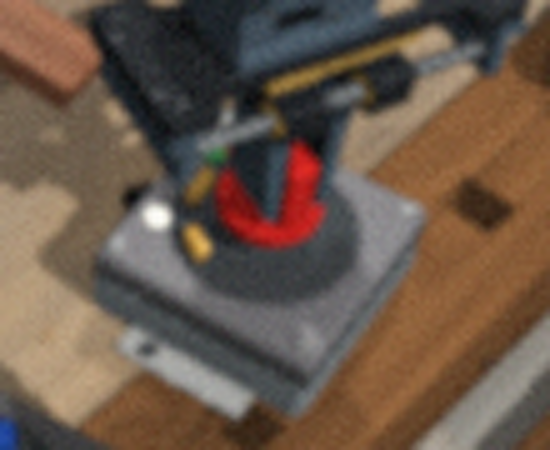

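The knob has turned: the bar end is at (305,170), the nose has left the white gate and points to the green-dot side, hidden behind the finger. Jaw yaw -110.5° puts the bar at -20.5°; the green dot is at -21°. Next I'll push down.

carry_out(increments=[[[0,0,0],[0,3,0],1],[[0,0,0],[0,6,0],1],[[0,0,0],[0,9,0],1],[[0,0,0],[0,12,0],1],[[0,0,0],[0,14,0],1],[[0,0,0],[0,15,0],1],[[0,0,0],[0,15.5,0],1],[[0,0,0],[0,15.5,0],1],[[0,0,0],[0,15.5,0],1]])

```text
time_s: 6.3
ee_pos: [536.0, -95.4, 254.6]
ee_rot: [-90.0, 0.1, -110.5]
force: [-2.4, 8.0, 9.0]
gripper_width: 16.0
```

carry_out(increments=[[[0,0,0],[0,0,0],0.5],[[0,0,0],[0,0,0],0],[[0,0,0],[0,0,0],0],[[0,0,0],[0,0,0],0],[[0,0,0],[0,0,0],0],[[0,0,0],[0,0,0],0],[[0,0,0],[0,0,0],0],[[0,0,0],[0,0,0],0]])

```text
time_s: 6.97
ee_pos: [536.1, -96.3, 253.2]
ee_rot: [-90.0, -0.0, -110.4]
force: [0.9, -0.2, 0.7]
gripper_width: 66.5
```

carry_out(increments=[[[0,0,0],[0,-15,0],0],[[0,0,0],[0,-35,0],0],[[0,0,0],[0,-60,0],0],[[0,0,0],[0,-85,0],0],[[0,0,0],[0,-110,0],0],[[0,0,0],[0,-130,0],0],[[0,0,0],[0,-140,0],0],[[0,0,0],[0,-140,0],0]])

```text
time_s: 7.63
ee_pos: [536.4, -96.2, 395.5]
ee_rot: [-89.7, 0.0, -110.4]
force: [-0.4, 0.3, 0.4]
gripper_width: 91.0
```

```bash
python3 - <<'E'
from h import *
s=env.state();print(s['time_s'],s['ee_pos'],s['force'],s['gripper_width'])
f=grab('scene');a=f['frame'][140:230,260:370]
cv2.imwrite('pics/c5.png',cv2.resize(a,None,fx=5,fy=5,interpolation=cv2.INTER_CUBIC))
h,S,v=cv2.split(cv2.cvtColor(f['frame'],cv2.COLOR_BGR2HSV))
m=((h<8)|(h>172))&(S>120)&(v>60);m[:140]=0;m[200:]=0;m[:,:285]=0;m[:,335:]=0
ys,xs=np.where(m);P=depth(f,np.c_[xs,ys]);Z=P[:,2];print(len(xs),np.percentile(Z,[5,15,25,50,75,95,99]).round(1))
t=(Z>94)&(Z<115);Q=plane(f,np.c_[xs,ys][t],98);print(t.sum(),cv2.minAreaRect(Q[:,:2].astype('float32')))
E
```

```text
7.6333 [536.43815167 -96.24455571 395.54453387] [-0.43932163  0.3226524   0.3541092 ] 90.99635593459756
437 [49.2 54.1 55.6 66.  90.6 97.6 99.1]
86 ((535.2960205078125, -92.17533874511719), (16.984310150146484, 45.948326110839844), 69.69276428222656)
```

View pics/c5.png

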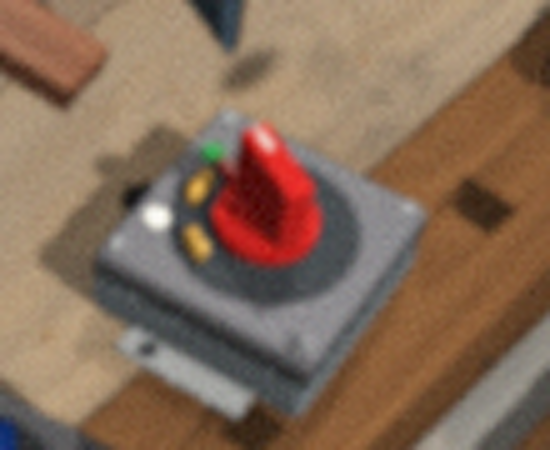

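The knob now points at the green mark (bar yaw about -20°), with its top at about 98 mm and skirt at about 56 mm, the same as at the start, so it is home. The gripper is clear of it. I'll hand the job in.

```bash
python3 -c "
from workcell import env
print(env.job_done())"
```

```text
the job is handed in; nothing more can be done
None
```

The red knob is switched on. I pulled it up about 14 mm, turned it about 62° clockwise to the green mark, pushed it down and released it. I handed the job in at about 7.7 s.

- **Angle:** in the last look the bar points at about -20°, and the green dot measures at about -21° from the knob axis.
- **Height:** the bar top is at about 98 mm and the skirt at about 56 mm, matching the given down heights. While the knob was pulled up, the skirt read about 70 mm.
- **Clearance:** the arm stands about 140 mm above the grasp with the gripper open and about 0 N on the tool. The arm stayed away from the blue box throughout, but I did not measure the blue knob again.
- **Disagreement:** the last scene-camera fit put the centre of the bar at (535, -92), about 5 mm from the first top-camera fit at (538, -97). I did not follow this up. I put it down to that camera's oblique view, calibration error and the small number of pixels, and it does not affect the angle or height.

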